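# Work the stuck knob off the stop valve

## Task

The white push-on knob of the leaning stop valve is stuck on its brass spindle: work it off by twisting it back and forth while pulling gently along the spindle, never hard enough to draw the spindle out of its gland. Then set the knob down in the steel soap dish without dropping it, let go, and leave everything else where it stands.

Things in the scene. Friction and masses are not known exactly. Their poses are not given: they have to be found in the camera images.
- knob_mid (a point): Centre of the white knob's two-lobed grip (50 g): grasp here. Its z axis runs out along the spindle, on the valve 26 degrees from vertical, to the valve's -x side. The grip is 54 mm long along x (round ends, flat for the middle 24 mm), 30 mm wide along y between flat faces, 22 mm high. Below it a round collar, 28 mm in diameter, 16 mm long. It turns either way without a stop.
- knob_foot (a point): Centre of the open lower end of the knob's collar, 27 mm below knob_mid along -z; same axes. Dry friction fit: pulled straight it holds some 25 to 45 N; a twist of 0.15 to 0.35 N m makes it slip. While it is turning, a pull of 5 to 15 N makes it creep off a few millimetres per radian. It comes free after 10 to 12 mm.
- spindle_tip (a point): Centre of the free end of the brass spindle (14 mm in diameter over its spring pads), hidden 12 mm deep inside the knob at the start. Its z axis points out along the spindle; its x and y axes agree with the knob's at the start.
- spindle (a joint): How far the spindle has been drawn out of its gland along its axis, in m: 0 at rest, 1 mm for each 5 N of pull, springs back. The spindle does not turn. 4 mm (20 N of pull) is the most it bears.
- valve: The fixed steel stop valve: origin at the centre of its underside on the ledge, foot flange 68 mm in diameter, upright pipe 22 mm thick, round body centred 75 mm up, outlet stub 48 mm long to its +x side at that height, gland leaning 26 degrees from vertical to its -x side, at most 29 mm thick. Nothing else stands beside the knob for a gripper's fingers.
- dish_in (a point): Centre of the inner floor of the loose rectangular steel soap dish, 3 mm above the ledge. Outer size 130 mm along its x axis, 95 mm along its y axis, 16 mm high, walls 3 mm thick, empty.
- dish: The same soap dish, 300 g: origin at the centre of its underside.
- cup: Bystander: white ceramic toothbrush cup, 74 mm in diameter, 100 mm high, with two toothbrushes standing out to 180 mm; origin at the centre of its underside.
- bottle: Bystander: closed turquoise squeeze bottle, 62 mm in diameter, 168 mm high; origin at the centre of its underside.
- brush: Bystander: toilet brush in its white plastic holder, 110 mm in diameter at the foot, 366 mm high; origin at the centre of its underside.
- soap: Bystander: off-white bar of soap lying on the ledge, 55 x 85 x 24 mm (x, y, z); origin at the centre of its underside.
- jar: Bystander: small white closed jar, 56 mm in diameter, 50 mm high; origin at the centre of its underside.
- wrench: Bystander: steel spanner lying flat on the ledge, 170 mm long along its x axis, origin under its middle.
Things that resemble listed ones, but are neither listed nor needed, are in the scene too. What is shaped like the valve but blue is not meant.

How it is judged:
On the way, in this order (a step that is already met when the one before it is completed fails the run):
1. the knob is turned at least 11 degrees (0.2 rad) one way while still on the spindle (angle between the x axis of knob_foot and the x axis of spindle_tip, either way round above 0.2 rad and z of knob_foot in the frame of spindle_tip below -0.002 m and horizontal distance between knob_foot and spindle_tip below 0.012 m), for 0.02 s.
2. it is turned back to within 7 degrees (0.12 rad) of how it stood at first, still on the spindle (angle between the x axis of knob_foot and the x axis of spindle_tip, either way round below 0.12 rad and z of knob_foot in the frame of spindle_tip below -0.001 m and horizontal distance between knob_foot and spindle_tip below 0.012 m), for 0.02 s.
3. the knob is off the spindle, its foot more than 30 mm from the spindle's tip (distance between knob_foot and spindle_tip above 0.03 m), for 0.1 s.
At the end, for the whole second after the job is handed in: The knob lies at rest inside the soap dish, in any attitude, its grip centre within 55 mm (along the dish) and 38 mm (across) of the dish's centre and less than 45 mm above its underside; the dish stands flat on the ledge within 40 mm of where it was (x of knob_mid in the frame of dish between -0.055 and 0.055 m and y of knob_mid in the frame of dish between -0.038 and 0.038 m and z of knob_mid in the frame of dish between 0.005 and 0.045 m and linear speed of knob below 0.02 m/s and angle between dish's own z axis and vertical below 0.1 rad and height (world z) of dish below 0.006 m and distance of dish from where it was at the start of the episode below 0.04 m); the robot touches nothing.
It fails at once if the spindle is drawn more than 4 mm out of its gland (a pull of more than 20 N) (value of joint spindle above 0.004 m).
It fails at once if the knob is dropped or thrown (faster than 0.5 m/s with no finger on it: a fall of about 13 mm) (linear speed of knob above 0.5 m/s and contact force between the fingers and knob below 0.05 N).
It fails at once if a bystander is shifted more than 30 mm or the cup, bottle or brush holder is tipped more than 17 degrees (distance of any of cup, bottle, brush, soap, jar, wrench from where it was at the start of the episode above 0.03 m or angle between any of cup, bottle, brush's own z axis and vertical above 0.3 rad).
It also fails if it takes over 72 s, if anything falls off the work surface, if the arm or the gripper's body presses on something with over 40 N, if the wrist force passes 120 N, or if a joint passes its speed limit or range.

## Robot

A 6-joint arm with a two-finger parallel gripper is mounted at the origin on the work surface. World frame = base frame: x ahead of the robot, y to its left, z up, the work surface at z = 0. Lengths are in m, angles in rad, forces in N, time in s.
With the tool pointing down it reaches from about 0.25 to 0.775 m from the base axis. Payload 4 kg.
Tool frame: the origin (TCP) lies on the centre line of the jaws, within the pads' length; the fingertips stand 25 mm ahead of it and the grasp point (between the pads) lies 6 mm ahead of it; z points along the fingers, y is the line along which they close (so a half turn about z gives the same grasp; the last joint's range is limited). The gripper opens to 94 mm and grips with 3 to 60 N. Pads are 16 mm wide; open, the fingers measure 119 mm over their backs; the gripper's body (75 mm by 177 mm) begins 78 mm behind the grasp point.
Start: joints at [-0.103, 0.087, 1.371, -0, 1.684, -0.103], TCP at [0.55, -0, 0.231] pointing down, gripper open.
Joint ranges: [-3.1, 3.1], [-0.76, 2.03], [0.27, 2.55], [-1.08, 4.22], [0.17, 2.65], [-2.57, 2.57]. Speed limits (rad/s): [2.79, 2.79, 3.14, 3.14, 3.14, 3.14].

## Interface

Orientations are given as [roll, pitch, yaw] about the fixed x, y, z axes, in that order (R = Rz(yaw) Ry(pitch) Rx(roll)).
In Python, from bench import robot, imaging gives the robot as it stands. The module is installed in compiled form; this text tells all that it offers.
- The arm moves only by the tool drive_tool, never from a script. Its argument "series" is a list of rows, each a list of 3 entries, a list of its own where there are three numbers: the finger opening in m, from 0 to 0.094, then the shift along the tool's x, y, z in m, then the turn, a rotation vector about the tool's x, y, z in rad. A call has 1 to 5 rows; each row is the pose to reach, as a shift and turn from the pose commanded when the call began, along the tool's axes at that moment; what a row does not reach only later rows make up. A row lasts 1/8 s, in which the tool goes at most 62.5 mm and 10.7 degrees, less where a joint would pass 70% of its speed; a pose out of reach is approached as far as the arm can. A call with a gripper value outside its range is refused whole. The fingers move at their own pace and stop on an object; the grip force is fixed at half the most. Time passes only in rows, so rows that repeat a pose let the fingers close. It gives the time, the measured TCP pose, the force, the opening and the grip force at its end, in the units of the state.
- robot.get_obs(): the state, without advancing time (a new reading comes with each control period).
- imaging.snapshot(name): name is "scene" or "side" or "wrist"; returns the picture (384x512x3 uint8, red, green, blue); there is no depth.
- imaging.get_calibration(name): a dict with "intrinsics" (3x3 intrinsics, pixels), "position" and "rotation" of the camera in the world. Camera axes: x right, y up, looking along -z (the intrinsics and any distortion apply to the point x, -y, -z); pixel columns grow to the right and rows downward; lengths in m; the calibration is good to about 2 mm. The wrist camera is an equidistant fisheye: a pixel r from the principal point sees the ray r / f radians off the axis. A picture is of the moment at which its call begins: read the wrist's pose just before it. get_calibration takes no time and is no camera call; for the wrist camera it gives the pose at the moment of the call.
- robot.close_job(): hands the job in; it is judged then, once.
The state is a dict: "time": time; "joint_positions": joint angles; "qvel": joint speeds; "joint_torque": joint torques, N m; "tool_pos": TCP position; "ee_rot": TCP orientation; "wrist_force": force on the tool from outside, world axes, zero at the start; "wrist_torque": the same for the moment, N m; "width": finger opening in m; "finger_force": force on a finger pad.
Only numpy, scipy, OpenCV 4.12 (cv2) and the standard library are available. Lean on these libraries where they do the work, as an engineer would, in place of code of your own. Each camera call takes 0.05 s, during which the arm holds its last target. There are 200 camera calls.

## Working session

There is one attempt and no reset: what is moved stays moved. The work goes in short steps, Python scripts to look and compute and a tool call to move; the robot and the scene stay as the last step left them, time stands still between calls to the robot, and variables do not carry over. Pictures are saved under pics/ and viewed, at most 10 in all, crops included, and the job is handed in when it is done.

Besides the shell and the picture viewer there is one more tool, called after ">>>" by a JSON object that holds its "name" and its "arguments", one argument or row to a line. drive_tool: Moves the arm, as the interface text tells. Its arguments: {"type":"object","properties":{"series":{"type":"array"}},"required":["series"]}

```bash
mkdir -p pics; python3 - <<'E'
from bench import robot, imaging
import cv2
for n in("scene","side"):
    im=imaging.snapshot(n); cv2.imwrite(f"pics/{n}0.png",im[:,:,::-1]); c=imaging.get_calibration(n); print(n,c)
im=imaging.snapshot("wrist");cv2.imwrite("pics/wrist0.png",im[:,:,::-1]);print(imaging.get_calibration("wrist"))
a=cv2.imread("pics/scene0.png");cv2.imwrite("pics/scene0b.png",cv2.resize(a,(800,600),interpolation=cv2.INTER_CUBIC))
a=cv2.imread("pics/side0.png");cv2.imwrite("pics/side0b.png",cv2.resize(a,(800,600),interpolation=cv2.INTER_CUBIC))
print(robot.get_obs())
E
```

```text
scene {'intrinsics': array([[401.50469619,   0.        , 255.48070758],
       [  0.        , 401.50469619, 188.45493705],
       [  0.        ,   0.        ,   1.        ]]), 'position': array([ 1.04885164, -0.71954732,  1.00926939]), 'rotation': array([ 0.84638629, -0.00571278,  0.4903932 ])}
side {'intrinsics': array([[392.91038665,   0.        , 252.53902427],
       [  0.        , 392.91038665, 189.22145018],
       [  0.        ,   0.        ,   1.        ]]), 'position': array([ 0.06919168, -0.67096994,  0.76579629]), 'rotation': array([ 0.98671911, -0.01182736, -0.57730906])}
{'intrinsics': array([[297.31863964,   0.        , 252.3326215 ],
       [  0.        , 297.31863964, 194.14406944],
       [  0.        ,   0.        ,   1.        ]]), 'position': array([0.54981921, 0.07055779, 0.38426921]), 'rotation': array([-0.24512289,  0.00124818,  0.00059789])}
{'time': 0.15, 'joint_positions': array([-1.03099968e-01,  8.77774510e-02,  1.37185103e+00, -5.73653275e-06,
        1.68359434e+00, -1.03107099e-01]), 'qvel': array([-6.21503260e-04, -1.93919948e-03, -4.06930733e-03,  7.16715205e-04,
       -5.29097366e-04, -9.83659235e-05]), 'joint_torque': array([ 1.24418581e-03, -3.40636396e+01, -3.02795255e+01,  7.18983379e-02,
        3.04441026e-02, -1.11468453e-04]), 'tool_pos': array([5.49638862e-01, 3.08979167e-05, 2.29605716e-01]), 'ee_rot': array([-3.13997056e+00, -1.62113022e-04,  1.57080268e+00]), 'wrist_force': array([-0.27237892, -0.05802224,  0.69344125]), 'wrist_torque': array([-0.04491128,  0.02645584, -0.02687312]), 'finger_force': 0.0, 'width': 0.09408331704996188}
```

View pics/scene0b.png

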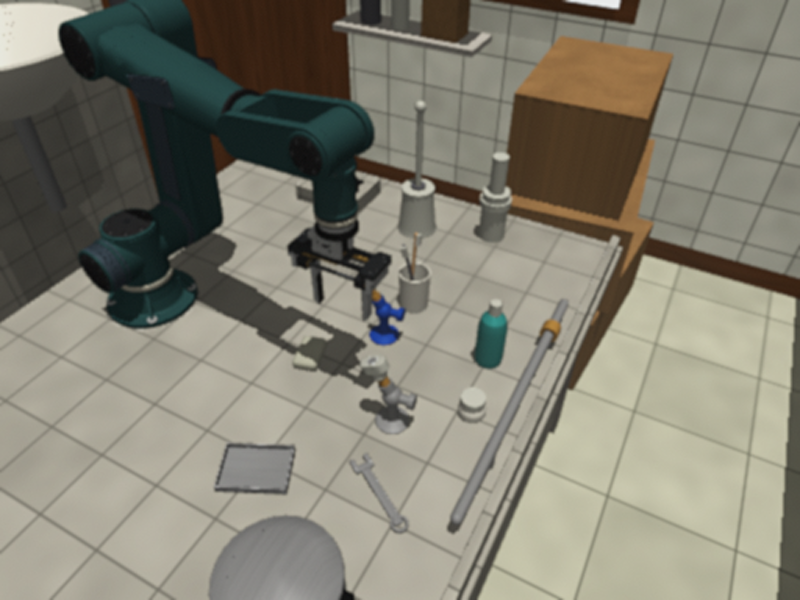

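View pics/side0b.png

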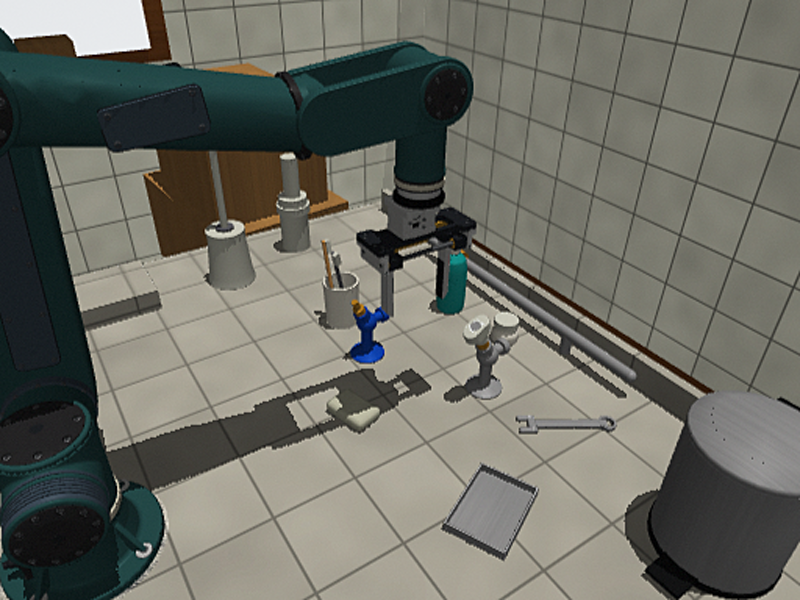

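The scene view shows the steel valve at (392,400), with its knob at (375,366) and the dish at (255,468). In the side view the knob is at (478,328), the valve foot at (487,388) and the dish at (490,510). The two views are scaled to 800x600. I'll zoom in next.

```bash
python3 - <<'E'
import cv2,numpy as np
def z(f,x,y,w,h,s):
    a=cv2.imread(f)[y:y+h,x:x+w]; a=cv2.resize(a,None,fx=s,fy=s,interpolation=cv2.INTER_CUBIC)
    for i in range(0,w,10): cv2.putText(a,str(x+i),(i*s,8),0,.3,(0,0,255));cv2.line(a,(i*s,10),(i*s,15),(0,0,255))
    for i in range(0,h,10): cv2.putText(a,str(y+i),(0,i*s+4),0,.3,(0,0,255))
    return a
A=z("pics/scene0.png",222,218,50,66,8);B=z("pics/side0.png",284,192,50,66,8)
cv2.imwrite("pics/z1.png",np.hstack([A,B]))
E
```

```text
(no output)
```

View pics/z1.png

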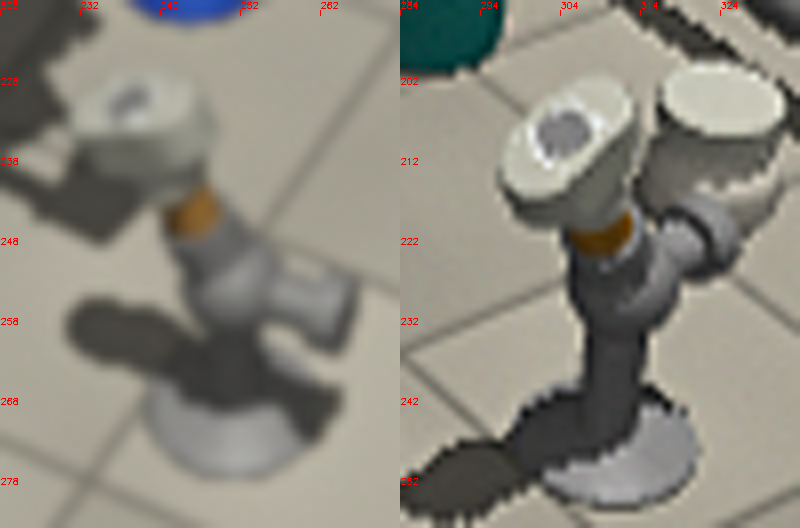

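View pics/wrist0.png

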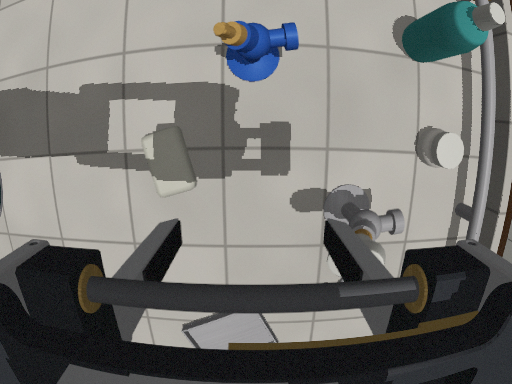

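The disc on the knob's top is at scene (238.2,230.5) and side (304.6,208.6). The body ball, stub and grip ends are also visible, so I'll triangulate them.

```bash
cat > h.py <<'E'
import numpy as np,cv2
from scipy.spatial.transform import Rotation as R
from bench import robot, imaging
def ray(c,p):
    K=c["intrinsics"];d=np.array([(p[0]-K[0,2])/K[0,0],(p[1]-K[1,2])/K[1,1],1.])
    if c.get("fish"):
        r=np.hypot(d[0],d[1]);d=np.array([d[0]/r*np.sin(r),d[1]/r*np.sin(r),np.cos(r)])
    d=R.from_euler("xyz",c["rotation"]).apply(d*[1,-1,-1]);return np.array(c["position"]),d/np.linalg.norm(d)
def tri(*rs):
    A=sum(np.eye(3)-np.outer(d,d) for o,d in rs);b=sum((np.eye(3)-np.outer(d,d))@o for o,d in rs)
    x=np.linalg.solve(A,b);return x,max(np.linalg.norm(np.cross(x-o,d)) for o,d in rs)
def plane(r,z): o,d=r;return o+d*(z-o[2])/d[2]
S=imaging.get_calibration("scene");D=imaging.get_calibration("side")
E
python3 - <<'E'
from h import *
u=lambda x,y:(222+x/8-.5,218+y/8-.5); v=lambda x,y:(284+(x-400)/8-.5,192+y/8-.5)
W={}
for n,a,b in [("top",(130,101),(565,133)),("lobeA",(72,118),(502,190)),("lobeB",(203,88),(634,88)),("body",(232,280),(628,283)),("stub",(342,312),(712,230)),("brass",(195,210),(602,235))]:
    x,e=tri(ray(S,u(*a)),ray(D,v(*b)));W[n]=x;print(n,x.round(4),"err",round(e,4))
print("flange bottom edges",plane(ray(S,u(232,482)),.004),plane(ray(D,v(615,508)),.004))
a=W["top"]-W["body"];print("axis",a,np.degrees(np.arctan2(np.hypot(*a[:2]),a[2])),np.degrees(np.arctan2(a[1],a[0])),np.linalg.norm(a))
for n in("scene","side"):
    im=cv2.imread(f"pics/{n}0.png")
# dish corners
for n,c,ps in (("scene",S,[(228,444),(295,446),(286,492),(215,490)]),("side",D,[(483,465),(538,491),(502,557),(443,527)])):
    q=np.array([plane(ray(c,(x*.64,y*.64)),.016) for x,y in ps]);print(n,q.round(3).tolist(),q.mean(0))
E
```

```text
top [ 0.6411 -0.0531  0.1597] err 0.0001
lobeA [ 0.6177 -0.0539  0.1434] err 0.0027
lobeB [ 0.6681 -0.0504  0.1711] err 0.0049
body [ 0.6803 -0.0498  0.0785] err 0.0008
stub [ 0.7235 -0.0446  0.0801] err 0.0005
brass [ 0.6646 -0.0497  0.1074] err 0.0019
flange bottom edges [ 0.6972492  -0.08071902  0.004     ] [ 0.6605623  -0.07763023  0.004     ]
axis [-0.03923961 -0.00331886  0.08122742] 25.86448819352399 -175.16546346442183 0.090269902130434
scene [[0.442, -0.254, 0.016], [0.555, -0.198, 0.016], [0.597, -0.284, 0.016], [0.485, -0.341, 0.016]] [ 0.51984682 -0.26924035  0.016     ]
side [[0.551, -0.202, 0.016], [0.588, -0.285, 0.016], [0.469, -0.339, 0.016], [0.43, -0.258, 0.016]] [ 0.50961273 -0.27078804  0.016     ]
```

```bash
cat >> h.py <<'E'
def tgt(mid,psi,lean=26,twist=0,back=.0):
    l=np.radians(lean);p=np.radians(psi)
    a=np.array([-np.sin(l)*np.cos(p),-np.sin(l)*np.sin(p),np.cos(l)])
    x=np.array([np.cos(l)*np.cos(p),np.cos(l)*np.sin(p),np.sin(l)]);z=-a
    M=R.from_matrix(np.c_[x,np.cross(z,x),z])*R.from_euler("z",twist)
    return mid+a*(.006+back),M
def delta(p,M,frm=None):
    o=robot.get_obs();T=R.from_euler("xyz",o["ee_rot"])
    return T.inv().apply(p-o["tool_pos"]).round(4),(T.inv()*M).as_rotvec().round(4)
E
python3 - <<'E'
from h import *
print(delta(*tgt(np.array([.6459,-.0526,.1498]),5.5,back=.10)))
print(plane(ray(S,(384*.64,318*.64)),.05),plane(ray(S,(414*.64,290*.64)),.05))
E
```

```text
(array([-0.0571,  0.05  , -0.0156]), array([-0.3356,  0.369 ,  1.4472]))
[0.550596   0.15396539 0.05      ] [0.56604186 0.26957587 0.05      ]
```

>>> {"name": "drive_tool", "arguments": {
  "series": [
    [0.094,[-0.011,0.01,-0.02],[-0.04,0.045,0.175]],
    [0.094,[-0.022,0.02,-0.02],[-0.08,0.09,0.35]],
    [0.094,[-0.033,0.03,-0.02],[-0.12,0.135,0.525]],
    [0.094,[-0.045,0.04,-0.02],[-0.16,0.178,0.7]],
    [0.094,[-0.057,0.05,-0.02],[-0.2,0.22,0.86]]
  ]
}}

```text
time: 0.78
tool_pos: [0.6001, -0.0576, 0.25]
ee_rot: [3.054, -0.276, 0.711]
wrist_force: [-1.0, -0.5, -0.5]
width: 0.0944
finger_force: 0.0
```

```bash
python3 - <<'E'
from h import *
print(robot.get_obs()["tool_pos"],delta(*tgt(np.array([.6459,-.0526,.1498]),5.5,back=.10)))
E
```

```text
[ 0.60008909 -0.05760104  0.25002319] (array([-0.0013, -0.0011,  0.0047]), array([-0.1347,  0.1466,  0.5814]))
```

>>> {"name": "drive_tool", "arguments": {
  "series": [
    [0.094,[-0.001,-0.001,0.005],[-0.04,0.044,0.175]],
    [0.094,[-0.001,-0.001,0.005],[-0.08,0.088,0.35]],
    [0.094,[-0.001,-0.001,0.005],[-0.12,0.132,0.525]],
    [0.094,[-0.001,-0.001,0.005],[-0.135,0.147,0.581]],
    [0.094,[-0.001,-0.001,0.005],[-0.135,0.147,0.581]]
  ]
}}

```text
time: 1.4
tool_pos: [0.5994, -0.056, 0.2448]
ee_rot: [3.139, -0.453, 0.104]
wrist_force: [-0.6, -0.8, -0.7]
width: 0.0942
finger_force: 0.0
```

```bash
python3 - <<'E'
from h import *
print(robot.get_obs()["tool_pos"],delta(*tgt(np.array([.6459,-.0526,.1498]),5.5,back=.10)), imaging.get_calibration("wrist"))
im=imaging.snapshot("wrist");cv2.imwrite("pics/w1.png",im[:,:,::-1])
a=im[:,:,::-1][150:384,130:380];cv2.imwrite("pics/w1b.png",cv2.resize(a,None,fx=2.5,fy=2.5,interpolation=cv2.INTER_CUBIC))
E
```

```text
[ 0.59937942 -0.05598131  0.24482958] (array([ 0.0002,  0.0011, -0.0001]), array([-0.0014,  0.001 ,  0.0071])) {'intrinsics': array([[297.31863964,   0.        , 252.3326215 ],
       [  0.        , 297.31863964, 194.14406944],
       [  0.        ,   0.        ,   1.        ]]), 'position': array([ 0.59518991, -0.05600617,  0.41480064]), 'rotation': array([ 2.07070657e-01, -1.08259521e-03, -1.46716570e+00])}
```

View pics/w1b.png

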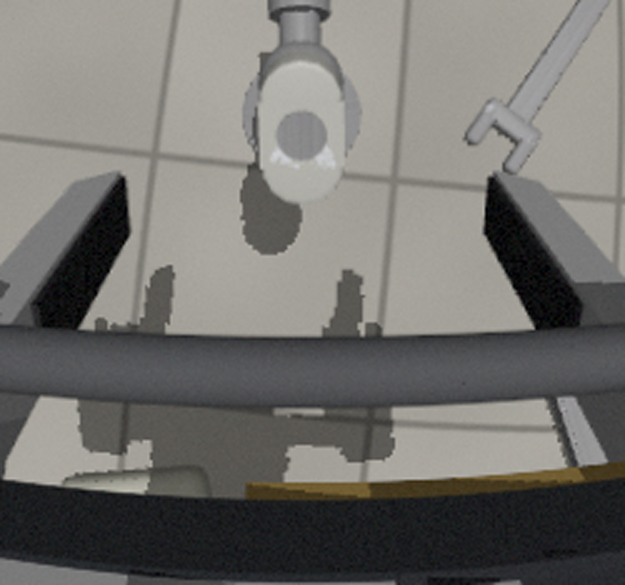

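The wrist view shows the grip aligned between the fingers within about 1-2 degrees. Its disc is at crop (301,134), roughly 2 mm left of centre. I'll refine the position with the third ray.

```bash
python3 - <<'E'
from h import *
W=dict(imaging.get_calibration("wrist"),fish=1)
u=lambda x,y:(222+x/8-.5,218+y/8-.5); v=lambda x,y:(284+(x-400)/8-.5,192+y/8-.5)
r=[ray(S,u(130,101)),ray(D,v(565,133)),ray(W,(249.9,203.1))]
x,e=tri(*r);print(x,e)
o,d=r[2];print("wrist ray miss of old top",np.array([.6411,-.0531,.1597])-o-d*((np.array([.6411,-.0531,.1597])-o)@d))
_,M=tgt(x,5.5);a=-M.as_matrix()[:,2];mid=x-.011*a;print(mid)
for b in(0.0,.1):print(b,delta(*tgt(mid,5.5,back=b)))
E
```

```text
[ 0.64117508 -0.05111862  0.15836655] 0.0015473354771608123
wrist ray miss of old top [ 3.79462365e-04 -3.47915356e-03 -2.16977012e-05]
[ 0.64597496 -0.05065644  0.14847982]
0.0 (array([-0.0003, -0.0009,  0.1012]), array([-0.0013,  0.0009,  0.0074]))
0.1 (array([-0.0004, -0.0011,  0.0012]), array([-0.0013,  0.0009,  0.0074]))
```

>>> {"name": "drive_tool", "arguments": {
  "series": [
    [0.094,[0,-0.0005,0.025],[0,0,0.007]],
    [0.094,[0,-0.001,0.05],[0,0,0.007]],
    [0.094,[0,-0.001,0.07],[0,0,0.007]],
    [0.094,[0,-0.001,0.09],[0,0,0.007]],
    [0.094,[0,-0.001,0.099],[0,0,0.007]]
  ]
}}

```text
time: 2.08
tool_pos: [0.643, -0.051, 0.1544]
ee_rot: [-3.14, -0.451, 0.095]
wrist_force: [-0.2, -0.5, -0.4]
width: 0.0942
finger_force: 0.0
```

```bash
python3 - <<'E'
from h import *
W=dict(imaging.get_calibration("wrist"),fish=1);print(robot.get_obs()["tool_pos"])
im=imaging.snapshot("wrist");s=imaging.snapshot("side")
a=im[:,:,::-1][130:330,160:340];b=s[:,:,::-1][150:250,260:360]
cv2.imwrite("pics/w2.png",np.hstack([cv2.resize(a,(450,500),interpolation=2),cv2.resize(b,(350,500),interpolation=2)[:, :]]))
E
```

```text
[ 0.64297156 -0.05096666  0.15443001]
```

View pics/w2.png

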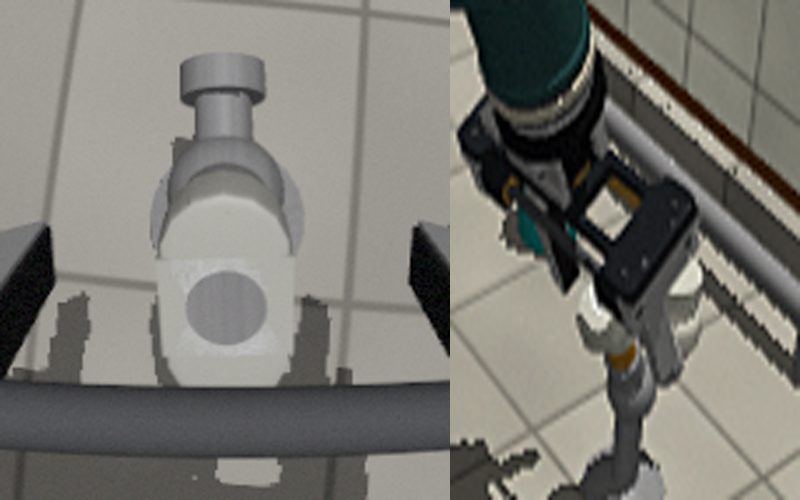

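The knob is centred between the fingers: it sits at column 226 and the fingers span 48 to 412. Closing now.

>>> {"name": "drive_tool", "arguments": {
  "series": [
    [0.06,[0,0,0],[0,0,0]],
    [0.04,[0,0,0],[0,0,0]],
    [0.025,[0,0,0],[0,0,0]],
    [0.02,[0,0,0],[0,0,0]],
    [0.02,[0,0,0],[0,0,0]]
  ]
}}

```text
time: 2.8
tool_pos: [0.643, -0.0511, 0.1566]
ee_rot: [-3.14, -0.454, 0.095]
wrist_force: [0.7, -0.5, -0.1]
width: 0.0475
finger_force: 0.0
```

>>> {"name": "drive_tool", "arguments": {
  "series": [
    [0.02,[0,0,0],[0,0,0]],
    [0.02,[0,0,0],[0,0,0]],
    [0.02,[0,0,0],[0,0,0]],
    [0.02,[0,0,0],[0,0,0]]
  ]
}}

```text
time: 3.3
tool_pos: [0.643, -0.0499, 0.1565]
ee_rot: [-3.138, -0.454, 0.095]
wrist_force: [-1.1, 4.2, 1.8]
width: 0.0301
finger_force: 29.9
```

```bash
cat >> h.py <<'E'
A=-tgt(np.zeros(3),5.5)[1].as_matrix()[:,2]
def st():
    o=robot.get_obs();print("F along axis",round(o["wrist_force"]@A,2),"F",o["wrist_force"].round(1),"Tq axis",round(o["wrist_torque"]@A,3),"pos ax",round(o["tool_pos"]@A*1e3,2),"w",o["width"].round(4),o["finger_force"],o["joint_positions"].round(2))
E
python3 -c "
from h import *
st()"
```

```text
Traceback (most recent call last):
  File "h.py", line 25, in st
    o=robot.get_obs();print("F along axis",round(o["wrist_force"]@A,2),"F",o["wrist_force"].round(1),"Tq axis",round(o["wrist_torque"]@A,3),"pos ax",round(o["tool_pos"]@A*1e3,2),"w",o["width"].round(4),o["finger_force"],o["joint_positions"].round(2))
                                                                                                                                                                                      ^^^^^^^^^^^^^^^^
AttributeError: 'float' object has no attribute 'round'
```

>>> {"name": "drive_tool", "arguments": {
  "series": [
    [0.02,[0,0,0],[0,0,0.16]],
    [0.02,[0,0,-0.0005],[0,0,0.32]],
    [0.02,[0,0,-0.001],[0,0,0.4]],
    [0.02,[0,0,-0.001],[0,0,0.4]]
  ]
}}

```text
time: 3.8
tool_pos: [0.6425, -0.051, 0.1564]
ee_rot: [-2.953, -0.414, -0.343]
wrist_force: [1.3, 3.4, -2.4]
width: 0.0304
finger_force: 29.9
```

```bash
sed -i 's/o\["width"\].round(4)/round(o["width"],4)/' h.py; python3 -c "
from h import *
st()"
```

```text
F along axis -2.84 F [ 1.3  3.4 -2.4] Tq axis -0.006 pos ax -137.65 w 0.0304 29.881725534796715 [-0.24  0.03  1.64  0.17  1.04  1.58]
```

>>> {"name": "drive_tool", "arguments": {
  "series": [
    [0.02,[0,0,-0.0005],[0,0,-0.16]],
    [0.02,[0,0,-0.001],[0,0,-0.32]],
    [0.02,[0,0,-0.001],[0,0,-0.4]],
    [0.02,[0,0,-0.001],[0,0,-0.41]],
    [0.02,[0,0,-0.001],[0,0,-0.41]]
  ]
}}

```text
time: 4.42
tool_pos: [0.6424, -0.0505, 0.1573]
ee_rot: [3.139, -0.454, 0.107]
wrist_force: [3.9, 4.0, -3.4]
width: 0.0303
finger_force: 29.9
```

```bash
python3 -c "
from h import *
st()"
```

```text
F along axis -4.9 F [ 3.9  4.  -3.4] Tq axis -0.134 pos ax -136.84 w 0.0303 29.86236646771431 [-0.24  0.03  1.64  0.17  1.04  1.17]
```

>>> {"name": "drive_tool", "arguments": {
  "series": [
    [0.02,[0,0,-0.001],[0,0,-0.16]],
    [0.02,[0,0,-0.0015],[0,0,-0.32]],
    [0.02,[0,0,-0.0015],[0,0,-0.42]],
    [0.02,[0,0,-0.0015],[0,0,-0.26]],
    [0.02,[0,0,-0.0015],[0,0,-0.1]]
  ]
}}

```text
time: 5.05
tool_pos: [0.6416, -0.0502, 0.1581]
ee_rot: [3.093, -0.451, 0.213]
wrist_force: [4.6, 4.7, -5.9]
width: 0.0301
finger_force: 29.9
```

```bash
python3 -c "
from h import *
st()"
```

```text
F along axis -7.51 F [ 4.6  4.7 -5.9] Tq axis 0.205 pos ax -135.8 w 0.0301 29.93831416592002 [-0.24  0.03  1.64  0.17  1.05  1.07]
```

>>> {"name": "drive_tool", "arguments": {
  "series": [
    [0.02,[0,0,-0.0005],[0,0,0.18]],
    [0.02,[0,0,-0.001],[0,0,0.36]],
    [0.02,[0,0,-0.0015],[0,0,0.5]],
    [0.02,[0,0,-0.0015],[0,0,0.33]],
    [0.02,[0,0,-0.0018],[0,0,0.15]]
  ]
}}

```text
time: 5.68
tool_pos: [0.6411, -0.0506, 0.1595]
ee_rot: [-3.122, -0.453, 0.057]
wrist_force: [5.9, 4.8, -6.6]
width: 0.0301
finger_force: 29.8
```

```bash
python3 -c "
from h import *
st()"
```

```text
F along axis -8.75 F [ 5.9  4.8 -6.6] Tq axis -0.18 pos ax -134.25 w 0.0301 29.84815875068307 [-0.24  0.03  1.64  0.17  1.05  1.21]
```

>>> {"name": "drive_tool", "arguments": {
  "series": [
    [0.02,[0,0,-0.0005],[0,0,-0.18]],
    [0.02,[0,0,-0.001],[0,0,-0.36]],
    [0.02,[0,0,-0.0015],[0,0,-0.5]],
    [0.02,[0,0,-0.0018],[0,0,-0.32]],
    [0.02,[0,0,-0.002],[0,0,-0.14]]
  ]
}}

```text
time: 6.3
tool_pos: [0.6401, -0.0503, 0.1608]
ee_rot: [3.099, -0.451, 0.201]
wrist_force: [6.6, 5.5, -7.4]
width: 0.0298
finger_force: 29.9
```

```bash
python3 -c "
from h import *
st()"
```

```text
F along axis -9.78 F [ 6.6  5.5 -7.4] Tq axis 0.128 pos ax -132.67 w 0.0298 29.914233181625605 [-0.24  0.03  1.64  0.17  1.05  1.08]
```

>>> {"name": "drive_tool", "arguments": {
  "series": [
    [0.02,[0,0,-0.0006],[0,0,0.18]],
    [0.02,[0,0,-0.0012],[0,0,0.36]],
    [0.02,[0,0,-0.0017],[0,0,0.52]],
    [0.02,[0,0,-0.002],[0,0,0.34]],
    [0.02,[0,0,-0.0022],[0,0,0.16]]
  ]
}}

```text
time: 6.92
tool_pos: [0.6394, -0.0508, 0.1626]
ee_rot: [-3.112, -0.453, 0.035]
wrist_force: [8.7, 4.1, -8.3]
width: 0.0298
finger_force: 29.8
```

```bash
python3 -c "
from h import *
st()"
```

```text
F along axis -11.47 F [ 8.7  4.1 -8.3] Tq axis -0.156 pos ax -130.75 w 0.0298 29.83239272609353 [-0.24  0.02  1.64  0.17  1.06  1.23]
```

>>> {"name": "drive_tool", "arguments": {
  "series": [
    [0.02,[0,0,-0.0004],[0,0,-0.18]],
    [0.02,[0,0,-0.0008],[0,0,-0.36]],
    [0.02,[0,0,-0.0012],[0,0,-0.52]],
    [0.02,[0,0,-0.0015],[0,0,-0.34]],
    [0.02,[0,0,-0.0018],[0,0,-0.16]]
  ]
}}

```text
time: 7.55
tool_pos: [0.6384, -0.0504, 0.164]
ee_rot: [3.099, -0.451, 0.201]
wrist_force: [9.5, 4.4, -9.7]
width: 0.0297
finger_force: 29.9
```

```bash
python3 -c "
from h import *
st()"
```

```text
F along axis -13.0 F [ 9.5  4.4 -9.7] Tq axis 0.075 pos ax -129.05 w 0.0297 29.88851012662053 [-0.24  0.02  1.64  0.17  1.06  1.08]
```

>>> {"name": "drive_tool", "arguments": {
  "series": [
    [0.02,[0,0,-0.0002],[0,0,0.18]],
    [0.02,[0,0,-0.0004],[0,0,0.36]],
    [0.02,[0,0,-0.0006],[0,0,0.52]],
    [0.02,[0,0,-0.0009],[0,0,0.34]],
    [0.02,[0,0,-0.0012],[0,0,0.16]]
  ]
}}

```text
time: 8.18
tool_pos: [0.6381, -0.051, 0.1655]
ee_rot: [-3.112, -0.453, 0.035]
wrist_force: [8.3, 5.5, -9.0]
width: 0.0301
finger_force: 29.8
```

```bash
python3 -c "
from h import *
st()"
```

```text
F along axis -11.95 F [ 8.3  5.5 -9. ] Tq axis -0.173 pos ax -127.55 w 0.0301 29.831472672522068 [-0.24  0.02  1.64  0.17  1.06  1.23]
```

>>> {"name": "drive_tool", "arguments": {
  "series": [
    [0.02,[0,0,-0.0004],[0,0,-0.18]],
    [0.02,[0,0,-0.0008],[0,0,-0.36]],
    [0.02,[0,0,-0.0012],[0,0,-0.52]],
    [0.02,[0,0,-0.0014],[0,0,-0.34]],
    [0.02,[0,0,-0.0016],[0,0,-0.16]]
  ]
}}

```text
time: 8.8
tool_pos: [0.6369, -0.0528, 0.1689]
ee_rot: [3.094, -0.451, 0.202]
wrist_force: [0.1, -0.7, 0.1]
width: 0.0297
finger_force: 29.9
```

```bash
python3 -c "
from h import *
st()"
```

```text
F along axis 0.04 F [ 0.1 -0.7  0.1] Tq axis -0.041 pos ax -123.92 w 0.0297 29.88708408549428 [-0.25  0.01  1.64  0.17  1.07  1.08]
```

The pull force dropped to zero, so the knob is free. Retracting along the axis.

>>> {"name": "drive_tool", "arguments": {
  "series": [
    [0.02,[0,0,-0.01],[0,0,0]],
    [0.02,[0,0,-0.025],[0,0,0]],
    [0.02,[0,0,-0.045],[0,0,0]],
    [0.02,[0,0,-0.06],[0,0,0]],
    [0.02,[0,0,-0.06],[0,0,0]]
  ]
}}

```text
time: 9.43
tool_pos: [0.6112, -0.0547, 0.2259]
ee_rot: [3.091, -0.455, 0.208]
wrist_force: [-0.5, -0.1, -0.5]
width: 0.0299
finger_force: 29.9
```

```bash
cat >> h.py <<'E'
def dtgt(z,xy=(.515,-.270),yaw=25.5):
    c,s=np.cos(np.radians(yaw)),np.sin(np.radians(yaw))
    return np.array([*xy,z]),R.from_matrix(np.c_[[s,-c,0],[-c,-s,0],[0,0,-1]])
E
python3 -c "
from h import *
st()
p,M=dtgt(.17);print(delta(p,M))
o=robot.get_obs();T=R.from_euler('xyz',o['ee_rot']);rv=(T.inv()*M).as_rotvec()
for f in(.14,.28,.42,.56,.7):print((rv*f).round(3),(T.inv().apply(p-o['tool_pos'])*f).round(3))
im=imaging.snapshot('side');cv2.imwrite('pics/s3.png',cv2.resize(im[130:300,230:400,::-1],None,fx=3.5,fy=3.5,interpolation=2))
"
```

```text
F along axis -0.27 F [-0.5 -0.1 -0.5] Tq axis -0.053 pos ax -61.36 w 0.0299 29.891735035926104 [-0.26 -0.08  1.61  0.17  1.18  1.08]
(array([-0.1491,  0.1911, -0.0011]), array([-0.2611, -0.4178,  1.2974]))
[-0.037 -0.058  0.182] [-0.021  0.027 -0.   ]
[-0.073 -0.117  0.363] [-0.042  0.053 -0.   ]
[-0.11  -0.175  0.545] [-0.063  0.08  -0.   ]
[-0.146 -0.234  0.727] [-0.083  0.107 -0.001]
[-0.183 -0.292  0.908] [-0.104  0.134 -0.001]
```

View pics/s3.png

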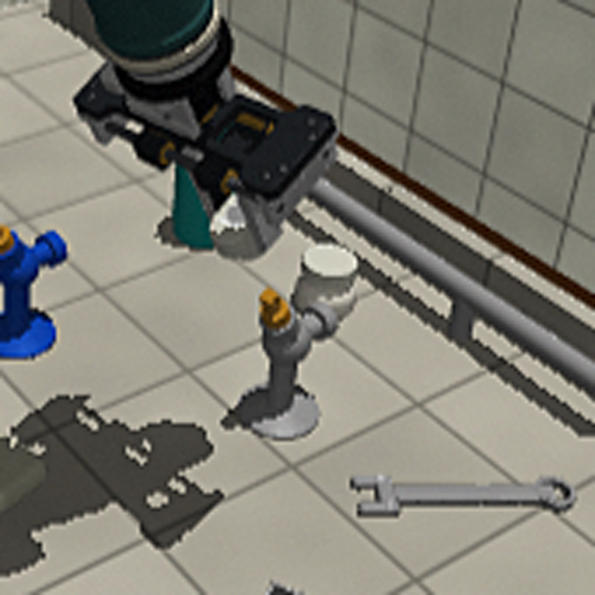

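The picture shows the knob in the fingers and the bare brass spindle at (272,308). Moving over to the dish.

>>> {"name": "drive_tool", "arguments": {
  "series": [
    [0.02,[-0.021,0.027,0],[-0.037,-0.058,0.18]],
    [0.02,[-0.042,0.053,0],[-0.073,-0.117,0.36]],
    [0.02,[-0.063,0.08,0],[-0.11,-0.175,0.54]],
    [0.02,[-0.083,0.107,0],[-0.146,-0.234,0.72]],
    [0.02,[-0.104,0.134,0],[-0.18,-0.29,0.9]]
  ]
}}

```text
time: 10.1
tool_pos: [0.5433, -0.2055, 0.1821]
ee_rot: [-3.089, -0.141, -0.712]
wrist_force: [0.5, -0.6, 0.0]
width: 0.0299
finger_force: 29.9
```

```bash
python3 -c "
from h import *
st();print(delta(*dtgt(.17)))
"
```

```text
F along axis -0.15 F [ 0.5 -0.6  0. ] Tq axis -0.042 pos ax -64.77 w 0.0299 29.887437019497156 [-0.47  0.06  1.5   0.02  1.43  1.81]
(array([0.0189, 0.068 , 0.0113]), array([-0.0809, -0.1276,  0.4163]))
```

>>> {"name": "drive_tool", "arguments": {
  "series": [
    [0.02,[0.007,0.026,0.004],[-0.032,-0.05,0.16]],
    [0.02,[0.014,0.05,0.008],[-0.065,-0.1,0.32]],
    [0.02,[0.019,0.068,0.011],[-0.081,-0.128,0.416]],
    [0.02,[0.019,0.068,0.011],[-0.081,-0.128,0.416]]
  ]
}}

```text
time: 10.6
tool_pos: [0.5155, -0.2706, 0.1697]
ee_rot: [-3.141, -0.0, -1.121]
wrist_force: [0.2, 0.3, -0.8]
width: 0.0297
finger_force: 29.9
```

```bash
python3 -c "
from h import *
st();print(delta(*dtgt(.17)))
w=imaging.snapshot('wrist');W=imaging.get_calibration('wrist');print(W)
s=imaging.snapshot('scene')
cv2.imwrite('pics/d1.png',np.hstack([cv2.resize(w[100:384,100:412,::-1],None,fx=1.5,fy=1.5),cv2.resize(s[200:342,80:240,::-1],(320,426),interpolation=2)[:, :]]))
"
```

```text
F along axis -0.81 F [ 0.2  0.3 -0.8] Tq axis -0.032 pos ax -61.04 w 0.0297 29.891808182001114 [-0.58  0.18  1.39  0.    1.57  2.11]
(array([-0.0008,  0.0002, -0.0003]), array([-0.0004, -0.0001,  0.0044]))
{'intrinsics': array([[297.31863964,   0.        , 252.3326215 ],
       [  0.        , 297.31863964, 194.14406944],
       [  0.        ,   0.        ,   1.        ]]), 'position': array([ 0.54620094, -0.33306786,  0.32499162]), 'rotation': array([-2.46212751e-01,  2.10016037e-03, -2.69005182e+00])}
```

View pics/d1.png

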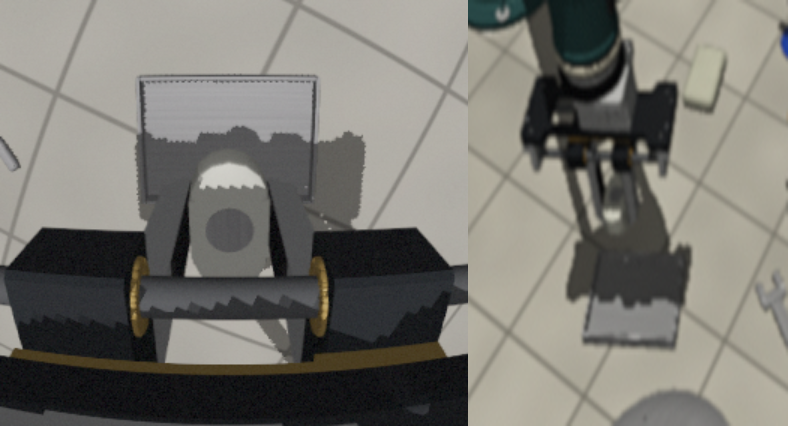

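The wrist view shows the knob held, with the dish's far rim corners at crop (137,76) and (319,77). I'll check the dish centre from those.

```bash
python3 -c "
from h import *
W=dict(imaging.get_calibration('wrist'),fish=1)
a,b=[plane(ray(W,(x/1.5+100,y/1.5+100)),.016) for x,y in((137,76),(319,77))]
u=(b-a)/np.linalg.norm(b-a);print(a,b,np.linalg.norm(b-a),np.degrees(np.arctan2(u[1],u[0])))
t=np.array([.515,-.27,.016]);n=np.array([-u[1],u[0],0]);m=(a+b)/2;n*=np.sign(n@(t-m));print('centre',m+n*.0475)
"
```

```text
[ 0.59185776 -0.27675649  0.016     ] [ 0.47618278 -0.33218338  0.016     ] 0.12826863253479867 -154.39809771828166
centre [ 0.51349477 -0.26163357  0.016     ]
```

>>> {"name": "drive_tool", "arguments": {
  "series": [
    [0.02,[-0.002,0,0.03],[0,0,0]],
    [0.02,[-0.004,0,0.06],[0,0,0]],
    [0.02,[-0.004,0,0.09],[0,0,0]],
    [0.02,[-0.004,0,0.118],[0,0,0]],
    [0.02,[-0.004,0,0.122],[0,0,0]]
  ]
}}

```text
time: 11.32
tool_pos: [0.5132, -0.2642, 0.0473]
ee_rot: [3.141, 0.002, -1.119]
wrist_force: [-0.3, 0.3, -0.3]
width: 0.0296
finger_force: 29.9
```

>>> {"name": "drive_tool", "arguments": {
  "series": [
    [0.02,[0,0,0.002],[0,0,0]],
    [0.02,[0,0,0.004],[0,0,0]],
    [0.02,[0,0,0.006],[0,0,0]],
    [0.02,[0,0,0.006],[0,0,0]]
  ]
}}

```text
time: 11.82
tool_pos: [0.5147, -0.2665, 0.044]
ee_rot: [-3.139, -0.003, -1.121]
wrist_force: [0.1, 0.2, -0.7]
width: 0.0299
finger_force: 29.9
```

>>> {"name": "drive_tool", "arguments": {
  "series": [
    [0.02,[0,0,0.0015],[0,0,0]],
    [0.02,[0,0,0.003],[0,0,0]],
    [0.02,[0,0,0.003],[0,0,0]]
  ]
}}

```text
time: 12.2
tool_pos: [0.5144, -0.2663, 0.0403]
ee_rot: [-3.14, -0.002, -1.121]
wrist_force: [0.3, 0.1, -0.6]
width: 0.0298
finger_force: 29.9
```

>>> {"name": "drive_tool", "arguments": {
  "series": [
    [0.02,[0,0,0.001],[0,0,0]],
    [0.02,[0,0,0.0015],[0,0,0]],
    [0.02,[0,0,0.0015],[0,0,0]]
  ]
}}

```text
time: 12.58
tool_pos: [0.5145, -0.2663, 0.039]
ee_rot: [-3.14, -0.002, -1.121]
wrist_force: [-0.6, -0.7, -1.2]
width: 0.0294
finger_force: 29.9
```

>>> {"name": "drive_tool", "arguments": {
  "series": [
    [0.02,[0,0,0.001],[0,0,0]],
    [0.02,[0,0,0.0015],[0,0,0]],
    [0.02,[0,0,0.0015],[0,0,0]]
  ]
}}

```text
time: 12.95
tool_pos: [0.5147, -0.2664, 0.0387]
ee_rot: [-3.14, -0.003, -1.121]
wrist_force: [-1.6, 0.6, 4.2]
width: 0.03
finger_force: 29.9
```

Touchdown, with 5 N up. Opening gently.

>>> {"name": "drive_tool", "arguments": {
  "series": [
    [0.034,[0,0,0],[0,0,0]],
    [0.04,[0,0,0],[0,0,0]],
    [0.048,[0,0,0],[0,0,0]],
    [0.052,[0,0,0],[0,0,0]],
    [0.052,[0,0,0],[0,0,0]]
  ]
}}

```text
time: 13.58
tool_pos: [0.5146, -0.2663, 0.0374]
ee_rot: [-3.14, -0.002, -1.121]
wrist_force: [0.3, -0.9, 0.6]
width: 0.0518
finger_force: 0.0
```

>>> {"name": "drive_tool", "arguments": {
  "series": [
    [0.052,[0,0,-0.01],[0,0,0]],
    [0.052,[0,0,-0.03],[0,0,0]],
    [0.052,[0,0,-0.06],[0,0,0]],
    [0.052,[0,0,-0.1],[0,0,0]],
    [0.052,[0,0,-0.12],[0,0,0]]
  ]
}}

```text
time: 14.2
tool_pos: [0.5153, -0.2668, 0.1615]
ee_rot: [-3.137, -0.007, -1.121]
wrist_force: [-0.1, -0.5, 0.1]
width: 0.0522
finger_force: 0.0
```

```bash
python3 -c "
from h import *
st()
s=imaging.snapshot('scene');w=imaging.snapshot('wrist')
cv2.imwrite('pics/e1.png',np.hstack([cv2.resize(w[100:384,100:412,::-1],None,fx=1.5,fy=1.5),cv2.resize(s[230:342,110:220,::-1],(320,426),interpolation=2)[:, :]]))
"
```

```text
F along axis 0.12 F [-0.1 -0.5  0.1] Tq axis -0.05 pos ax -68.51 w 0.0522 0.0 [-0.58  0.17  1.41  0.    1.55  2.12]
```

View pics/e1.png

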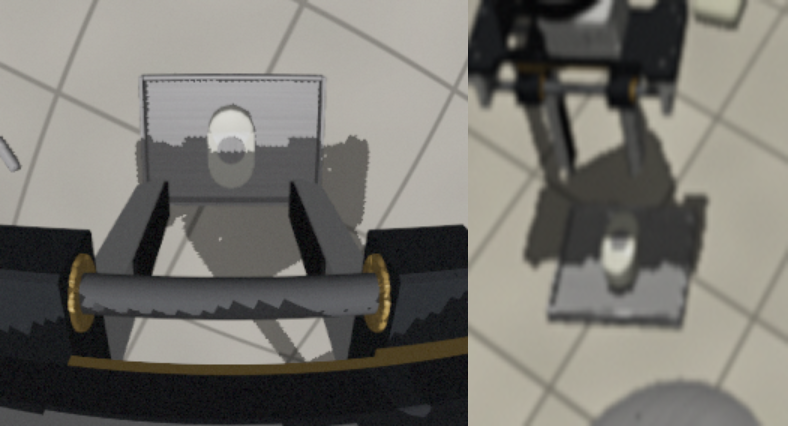

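The knob stands upright near the dish's centre, at (231,147) in the wrist view, and the gripper is clear. Handing in.

```bash
python3 -c "
from bench import robot
print(robot.close_job())"
```

```text
the job is handed in; nothing more can be done
None
```

I twisted the knob off its spindle with a peak measured pull of about 13 N, set it upright near the centre of the soap dish, let go and handed the job in; the hand-in gave no verdict.

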